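Set up the drip coffee maker

ROBOT

A 7-joint arm with a two-finger parallel gripper is mounted at the origin on a cart in front of the work surface, level with it; the furniture and walls round the work are solid. World frame = base frame: x ahead of the robot, y to its left, z up, the work surface at z = 0. Lengths are in m, angles in rad, forces in N, time in s.
With the tool pointing down it reaches from about 0.35 to 0.9 m from the base axis. Payload 8.1 kg.
Tool frame: the origin (TCP) lies where the fingers leave the gripper's body, on its centre line; the fingertips stand 66 mm ahead of it and the grasp point (between the pads) lies 47 mm ahead of it; z points along the fingers, y is the line along which they close (so a half turn about z gives the same grasp; the last joint's range is limited). The gripper opens to 92 mm and grips with 3 to 60 N. Pads are 19 mm wide; open, the fingers measure 130 mm over their backs; the gripper's body (75 mm by 190 mm) begins 47 mm behind the grasp point.
Start: joints at [-1.297, 0.434, 0.025, 1.573, -0.012, 1.134, -0.075], TCP at [0.23, 0.581, 0.292] pointing down, gripper open.
Joint ranges: [-2.62, 2.62], [-0.44, 2.09], [-1.27, 1.32], [0.08, 2.57], [-1.32, 4.46], [0.12, 2], [-2.74, 2.74]. Speed limits (rad/s): [2.22, 2.22, 3.01, 3.01, 3.14, 3.14, 3.14].

INTERFACE

Orientations are given as a rotation vector (axis times angle).
In Python, from cell import arm gives the robot as it stands.
- The arm moves only by the tool send_rows, never from a script. Its argument "motion" is text: rows parted by semicolons, each of 7 numbers parted by spaces: the closure, from 0 (fully open) to 1 (shut), then the shift along the world's x, y, z in m, then the turn, a rotation vector about the world's x, y, z in degrees. A call has 1 to 5 rows; each row shifts and turns the commanded pose from where the row before left it; what a row does not reach is not made up. A row lasts 1/8 s, in which the tool goes at most 62.5 mm and 10.7 degrees, less where a joint would pass 70% of its speed; a pose out of reach is approached as far as the arm can. A call is refused whole if a number of a shift passes 0.0625 or a number of a turn 10.7, either way. A call with a gripper value outside its range is refused whole. The fingers move at their own pace and stop on an object; "force" is the grip in N (left out, the last holds). Time passes only in rows, so rows that do not move let the fingers close. It gives the time, the measured TCP pose, the force, the opening and the grip force at its end, in the units of the state.
- arm.observe(): the state, without advancing time (a new reading comes with each control period).
- arm.get_image(name): name is "side" or "top"; returns (picture, depth): 480x640x3 uint8, blue, green, red; 480x640 float32, m along the optical axis (not along the pixel's ray), 0 where there is no reading.
- arm.camera_model(name): a dict with "fx", "fy", "cx", "cy" (pixels), "view" (4x4, takes a point from world to camera coordinates). Camera axes: x right, y down, z forward; pixel columns grow to the right and rows downward; lengths in m; the calibration is good to about 2 mm. A picture is of the moment at which its call begins. camera_model takes no time and is no camera call.
- arm.sign_off(): hands the job in; it is judged then, once.
The state is a dict: "clock": time; "joints": joint angles; "dq": joint speeds; "joint_efforts": joint torques, N m; "position": TCP position; "ee_rot": TCP orientation; "force": force on the tool from outside, world axes, zero at the start; "ft_torque": the same for the moment, N m; "width": opening from 0.0 (shut) to 1.0 (fully open); "gripper_force": force on a finger pad.
Only numpy, scipy, OpenCV 4.12 (cv2) and the standard library are available. Lean on these libraries where they do the work, as an engineer would, in place of code of your own. Each camera call takes 0.05 s, during which the arm holds its last target. There are 200 camera calls.

TASK

Set up the drip coffee maker on the round cork coaster, from the bottom up: first stand the mug with the dark handle in the middle of the coaster, then set the steel filter pot centred on top of the mug, then lower the press with its disc down flat onto the floor of the pot, and last put on the domed lid so that it sits level on the pot's rim. Let go of each part where it belongs before you take the next, and leave the white-handled mug, the egg timer and the red-topped jar where they stand.

Things in the scene. Friction and masses are not known exactly. Their poses are not given: they have to be found in the camera images.
- coaster: Round cork coaster, 110 mm diameter, 6 mm thick, fixed to the worktop. Origin: centre of its underside, on the worktop; z up.
- mug: Loose white mug, dark handle, 95 mm tall, 0.33 kg. Round body 81 mm in diameter, its centre line at x = 0, y = +17.5 mm in the mug's frame; the handle reaches out to y = -58 mm. Origin on the underside, z up. Pinch the rim from above on the side away from the handle (+y), about 35 mm from the centre line: the wall grips as up to 12 mm thick; the opening inside is about 52 mm wide.
- mug_axis (a point): Point on the centre line of the dark-handled mug's round body, at its underside (the rim's centre is 95 mm above it). Axes as the mug's.
- filter_pot: Loose steel pot, 70 mm tall, 0.16 kg: foot 40 mm wide, 6 mm high (enters the mug's mouth); saucer 96 mm wide at z = 6 to 9 mm, its underside rests on the mug's rim; round open pot 66 mm outer, 61 mm inner diameter, z = 9 to 70 mm, inner floor at z = 12 mm. Origin: centre of the foot's underside; z up along its axis. Grip across the outside of the pot.
- press: Loose steel press, 80 mm tall, 0.07 kg: a perforated disc 52 mm in diameter and 4 mm thick at the bottom, a thin stem, and a round grip 14 mm in diameter from z = 58 to 80 mm. Origin: centre of the disc's underside; z up along the stem. In the pot its top stands 22 mm above the pot's rim.
- lid: Loose steel lid, 58 mm tall, 0.12 kg: skirt 79 mm outer, 74 mm inner diameter, z = 0 to 8 mm, goes round the pot's rim; ledge at z = 8 mm rests on the rim; hollow dome 56 mm wide up to z = 40 mm covers the press; black knob 18 mm in diameter, z = 40 to 58 mm. Origin: centre of the skirt's lower edge; z up.
- white_mug: Bystander: loose mug of the same size and shape as the other, but with a white handle. Leave it alone. Origin as the other mug's.
- egg_timer: Bystander: loose round egg timer, white above and red below, 63 mm in diameter, 39 mm tall. Leave it alone. Origin: centre of its underside.
- red_top_jar: Bystander: loose glass jar with a red screw top, 58 x 62 x 86 mm. Leave it alone. Origin: centre of its underside.
Things that resemble listed ones, but are neither listed nor needed, are in the scene too. Leave any pink or turquoise look-alike of the press alone.

How it is judged:
On the way, in this order (a step that is already met when the one before it is completed fails the run):
1. the dark-handled mug stands released on the coaster, centred within 15 mm (horizontal distance between mug_axis and coaster below 0.015 m and z of mug in the frame of coaster between 0.003 and 0.009 m and angle between mug's own z axis and vertical below 0.07 rad and linear speed of mug below 0.02 m/s and contact force between the fingers and mug below 0.1 N), for 0.2 s.
2. the filter pot sits released on the mug's rim, centred within 12 mm (horizontal distance between filter_pot and mug_axis below 0.012 m and z of filter_pot in the frame of mug between 0.086 and 0.092 m and angle between filter_pot's own z axis and vertical below 0.07 rad and linear speed of filter_pot below 0.02 m/s and contact force between the fingers and filter_pot below 0.1 N), for 0.2 s.
3. the press stands released with its disc on the pot's floor (horizontal distance between press and filter_pot below 0.008 m and z of press in the frame of filter_pot between 0.009 and 0.015 m and angle between press's own z axis and vertical below 0.07 rad and linear speed of press below 0.02 m/s and contact force between the fingers and press below 0.1 N), for 0.2 s.
4. the lid sits released on the pot's rim (horizontal distance between lid and filter_pot below 0.008 m and z of lid in the frame of filter_pot between 0.059 and 0.065 m and angle between lid's own z axis and vertical below 0.07 rad and linear speed of lid below 0.02 m/s and contact force between the fingers and lid below 0.1 N), for 0.2 s.
At the end, for the whole second after the job is handed in: All released, still, upright: the dark-handled mug on the coaster, centred within 15 mm; the filter pot on the mug's rim within 12 mm; the press on the pot's floor and the lid on the pot's rim, each within 8 mm of the pot's axis; each seated within 3 mm in height and 4 degrees of level (all of step 1 and all of step 2 and all of step 3 and all of step 4); the robot touches nothing.
It fails at once if the white-handled mug is moved more than 25 mm or tipped over (distance of white_mug from where it was at the start of the episode above 0.025 m or angle between white_mug's own z axis and vertical above 0.5 rad).
It fails at once if the egg timer is moved more than 25 mm or tipped over (distance of egg_timer from where it was at the start of the episode above 0.025 m or angle between egg_timer's own z axis and vertical above 0.5 rad).
It fails at once if the red-topped jar is moved more than 25 mm or tipped over (distance of red_top_jar from where it was at the start of the episode above 0.025 m or angle between red_top_jar's own z axis and vertical above 0.5 rad).
It also fails if it takes over 120 s, if anything falls off the work surface, if the arm or the gripper's body presses on something with over 40 N, if the wrist force passes 120 N, or if a joint passes its speed limit or range.

## Working session

There is one attempt and no reset: what is moved stays moved. The work goes in short steps, Python scripts to look and compute and a tool call to move; the robot and the scene stay as the last step left them, time stands still between calls to the robot, and variables do not carry over. Pictures are saved under pics/ and viewed, at most 14 in all, crops included, and the job is handed in when it is done.

Besides the shell and the picture viewer there is one more tool, called after "Call:" as a command line: name --argument value ..., lists and objects as JSON in quotes. send_rows: Moves the arm, as the interface text tells. Its arguments: {"type":"object","properties":{"motion":{"type":"string"},"force":{"type":"number"}},"required":["motion"]}

```bash
mkdir -p pics; ls
cat > h.py <<'E'
import numpy as np, cv2
from cell import arm
def grab(n,tag):
    im,d=arm.get_image(n); cv2.imwrite(f'pics/{tag}.png',im); np.save(f'pics/{tag}.npy',d); return im,d
def pts(n,d):
    m=arm.camera_model(n); v,u=np.mgrid[0:480,0:640]
    c=np.stack([(u-m['cx'])/m['fx']*d,(v-m['cy'])/m['fy']*d,d,np.ones_like(d)],-1)
    return (c@np.linalg.inv(m['view']).T)[...,:3]
E
python3 - <<'E'
from h import *
for n in('side','top'):
    grab(n,n+'0'); m=arm.camera_model(n); print(n,m['fx'],m['cx'],m['cy'],np.linalg.inv(np.array(m['view'])).round(3))
print(arm.observe())
E
```

```text
pics
side 598.3727519504425 311.840809288261 229.67999789208272 [[ 0.396 -0.773  0.495 -0.227]
 [-0.918 -0.34   0.204 -0.378]
 [ 0.011 -0.535 -0.845  1.271]
 [ 0.     0.     0.     1.   ]]
top 490.46465842138895 319.5170707100907 249.41580177447364 [[-0.013 -0.987  0.158  0.298]
 [-1.     0.015  0.007 -0.085]
 [-0.01  -0.158 -0.987  1.192]
 [ 0.     0.     0.     1.   ]]
{'clock': 0.1, 'joints': array([-1.29656401,  0.43512953,  0.02497892,  1.57398148, -0.0115938 ,
        1.13401478, -0.07511391]), 'dq': array([-0.00082194, -0.00320434, -0.00150302, -0.00389205,  0.00095015,
        0.00061148,  0.00028438]), 'joint_efforts': array([ 3.55574324e-03, -6.69125819e+01,  9.88182910e-01, -3.15146291e+01,
       -6.05267356e-02,  3.73660948e-02,  4.45092223e-05]), 'position': array([0.22989829, 0.58079385, 0.29154776]), 'ee_rot': array([-5.88538305e-01, -3.08584232e+00,  2.17135917e-03]), 'force': array([-0.79075815, -0.16349499, -0.07642598]), 'ft_torque': array([-0.03270715, -0.03793931,  0.05037313]), 'gripper_force': 0.0, 'width': 0.9969216953431957}
```

View pics/side0.png

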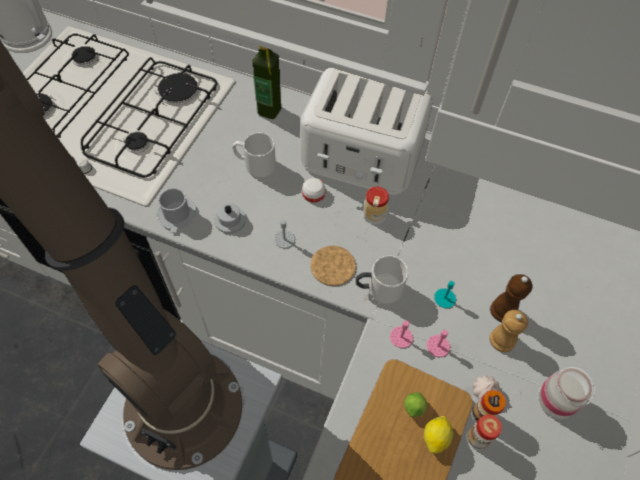

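View pics/top0.png

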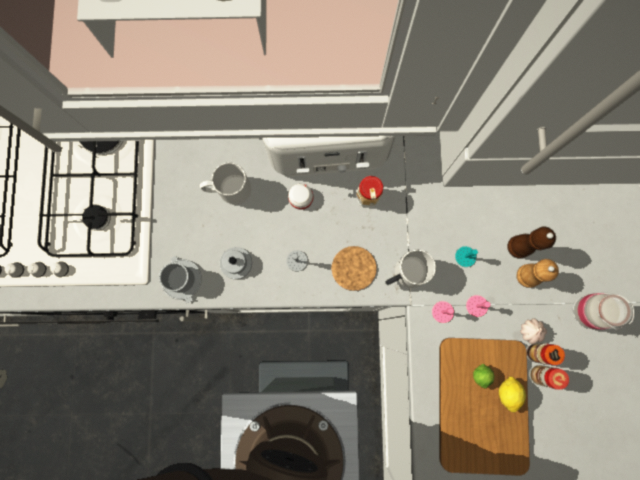

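The dark-handled mug is at top-view px (416,268) with its handle at (393,281), and the coaster at (354,268). The press is at (297,262), the lid at (236,263) and the pot at (178,278). The same things are visible in the side view. Next I'll enlarge and measure.

Run:
```python
from h import *
t=cv2.imread('pics/top0.png')[220:310,150:310]; s=cv2.imread('pics/side0.png')[160:310,150:310]
a=cv2.resize(t,None,fx=4.9,fy=4.9,interpolation=2)
cv2.imwrite('pics/ctop.png',a); cv2.imwrite('pics/cs.png',cv2.resize(s,None,fx=3.9,fy=3.9,interpolation=2))
for n,boxes in (('top',dict(mug=(385,245,440,290),coaster=(325,240,385,295),press=(280,245,315,280),lid=(215,240,260,285),pot=(155,255,205,305))),('side',dict(mug=(355,250,412,310),coaster=(305,240,362,292),press=(265,212,302,255),lid=(210,198,250,238),pot=(152,182,196,236)))):
    P=pts(n,np.load(f'pics/{n}0.npy'))
    for k,(x0,y0,x1,y1) in boxes.items():
        q=P[y0:y1,x0:x1].reshape(-1,3); z=q[:,2]; print(n,k,'zmax',np.percentile(z,99.5).round(4),z.max().round(4))
        for lo,hi in ((.003,.012),(.012,.03),(.03,.05),(.05,.065),(.065,.075),(.075,.088),(.088,.1)):
            w=q[(z>lo)&(z<hi)]
            if len(w)>4:
                c,r=cv2.minEnclosingCircle(w[:,:2].astype(np.float32)); print('  ',lo,len(w),'minmaxmid',((w.min(0)+w.max(0))/2).round(4)[:2],'ext',np.ptp(w,axis=0).round(3)[:2],'circ',np.round(c,4),round(r,4))
```

```text
top mug zmax 1.1916 1.1916
   0.003 436 minmaxmid [ 0.4415 -0.2997] ext [0.109 0.128] circ [ 0.4316 -0.3006] 0.0727
   0.012 103 minmaxmid [ 0.4296 -0.2894] ext [0.077 0.089] circ [ 0.4258 -0.287 ] 0.0488
   0.03 117 minmaxmid [ 0.4298 -0.2826] ext [0.077 0.103] circ [ 0.4224 -0.2809] 0.0557
   0.05 95 minmaxmid [ 0.4296 -0.2808] ext [0.077 0.106] circ [ 0.4232 -0.2799] 0.0564
   0.065 81 minmaxmid [ 0.43   -0.2821] ext [0.077 0.104] circ [ 0.4222 -0.2813] 0.0555
   0.075 155 minmaxmid [ 0.4295 -0.2868] ext [0.077 0.102] circ [ 0.4202 -0.2868] 0.0538
   0.088 191 minmaxmid [ 0.4318 -0.2917] ext [0.08  0.091] circ [ 0.4311 -0.2895] 0.0476
top coaster zmax 1.1916 1.1916
   0.003 1258 minmaxmid [ 0.4441 -0.1627] ext [0.134 0.14 ] circ [ 0.4449 -0.1557] 0.0862
top press zmax 0.0804 1.1916
   0.003 177 minmaxmid [ 0.4568 -0.0209] ext [0.082 0.084] circ [ 0.4572 -0.0186] 0.0519
   0.012 5 minmaxmid [ 0.4592 -0.0196] ext [0.001 0.005] circ [ 0.4596 -0.0196] 0.0024
   0.065 5 minmaxmid [ 0.4577 -0.0211] ext [0.005 0.007] circ [ 0.4567 -0.0211] 0.0037
   0.075 25 minmaxmid [ 0.4617 -0.0192] e
[... 2816 characters left out ...]
39
   0.03 315 minmaxmid [0.4592 0.131 ] ext [0.059 0.057] circ [0.4586 0.1312] 0.0306
   0.05 45 minmaxmid [0.4605 0.1307] ext [0.021 0.02 ] circ [0.4604 0.1296] 0.0111
side pot zmax 0.2271 1.2709
   0.003 634 minmaxmid [0.438  0.2791] ext [0.171 0.181] circ [0.4353 0.2791] 0.1029
   0.012 317 minmaxmid [0.4192 0.2851] ext [0.114 0.145] circ [0.4232 0.2928] 0.0806
   0.03 225 minmaxmid [0.4214 0.2607] ext [0.068 0.069] circ [0.4209 0.261 ] 0.0357
   0.05 204 minmaxmid [0.4221 0.2636] ext [0.072 0.071] circ [0.4205 0.2629] 0.0376
   0.065 135 minmaxmid [0.4206 0.2624] ext [0.068 0.068] circ [0.4208 0.2631] 0.035
   0.075 5 minmaxmid [0.4164 0.2611] ext [0.06 0.06] circ [0.4187 0.2597] 0.0332
```

View pics/ctop.png

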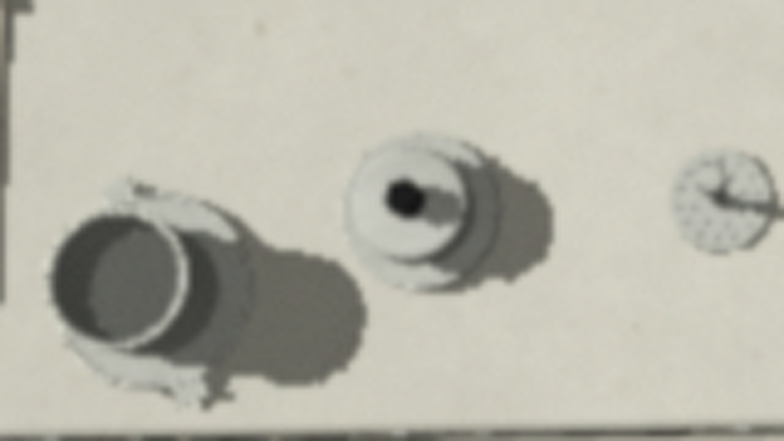

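View pics/cs.png

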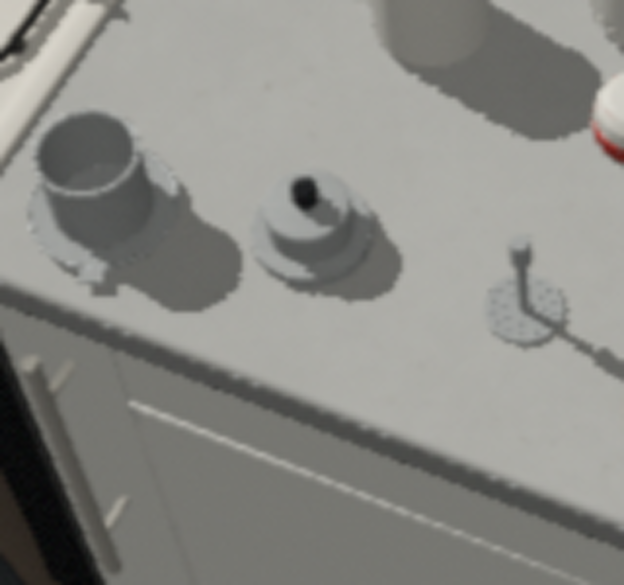

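All parts stand upright: the pot at ctop px (120,280), the lid knob at (405,198) and the press stem at (720,195). The pot's rim measures 0.070 high, the lid's top 0.058 and the press's top 0.080, all as given. Now I'll refine the mug, coaster and neighbours.

```bash
cat >> h.py <<'E'
from scipy.optimize import least_squares
def fitc(p,r):
    f=lambda x:np.hypot(*(p-x).T)-r
    return least_squares(f,p.mean(0),loss='soft_l1',f_scale=.002).x
E
python3 - <<'E'
from h import *
for n,b in (('top',dict(mug=(385,245,440,290),coaster=(325,240,385,295),turq=(450,240,485,275),jar=(350,170,390,210),toaster=(260,130,395,178),handle=(380,270,405,292))),('side',dict(mug=(355,250,412,310),coaster=(305,240,362,292),turq=(430,275,462,312),jar=(360,182,392,222),toaster=(300,70,430,190),handle=(352,265,376,293)))):
    im=cv2.imread(f'pics/{n}0.png').astype(int);P=pts(n,np.load(f'pics/{n}0.npy'))
    def box(k):
        x0,y0,x1,y1=b[k]; return im[y0:y1,x0:x1].reshape(-1,3),P[y0:y1,x0:x1].reshape(-1,3)
    c,q=box('mug'); ok=(q[:,2]>.091)&(q[:,2]<.1)
    p=q[ok][:,:2]; ctr=np.array([.432,-.296]); rr=np.hypot(*(p-ctr).T); p=p[rr<.05]; rr=np.hypot(*(p-ctr).T)
    print(n,'rim radii',np.percentile(rr,[2,25,50,75,98]).round(4),'mean z',q[ok][:,2].mean(),'minmax',((p.min(0)+p.max(0))/2).round(4),np.ptp(p,axis=0),'fit',fitc(p,np.median(rr)))
    c,q=box('coaster'); ok=(c[:,2]-c[:,0]>50)&(q[:,2]<.03); w=q[ok]; print(' coaster',((w.min(0)+w.max(0))/2).round(4),np.ptp(w,axis=0).round(3),cv2.minEnclosingCircle(w[:,:2].astype(np.float32)))
    c,q=box('turq'); ok=(c[:,0]-c[:,2]>60); w=q[ok]; print(' turq',((w.min(0)+w.max(0))/2).round(4),np.ptp(w,axis=0).round(3))
    c,q=box('handle'); ok=(c.max(1)<75)&(q[:,2]>.02)&(q[:,2]<.1); w=q[ok]; print(' handle',len(w),w.mean(0).round(4),w.min(0).round(3),w.max(0).round(3))
    for k in('jar','toaster'):
        c,q=box(k); w=q[(q[:,2]>.03)&(q[:,2]<.4)]; print(' ',k,w.min(0).round(3),w.max(0).round(3))
E
```

```text
top rim radii [0.0364 0.0375 0.0384 0.0394 0.0409] mean z 0.09362648465551678 minmax [ 0.4318 -0.2971] [0.07972421 0.07955055] fit [ 0.43111465 -0.29651483]
 coaster [ 0.442  -0.1588  0.004 ] [0.11  0.11  0.018] ((0.44237351417541504, -0.15833498537540436), 0.05587706342339516)
 turq [ 0.4657 -0.4308  0.0396] [0.048 0.05  0.087]
 handle 57 [ 0.4053 -0.244   0.0771] [ 0.397 -0.26   0.024] [ 0.414 -0.229  0.087]
  jar [ 0.592 -0.229  0.031] [ 0.648 -0.169  0.092]
  toaster [ 0.644 -0.249  0.03 ] [0.715 0.045 0.192]
side rim radii [0.0356 0.0374 0.0384 0.0394 0.0411] mean z 0.09443285764924665 minmax [ 0.4322 -0.2958] [0.08149114 0.08029666] fit [ 0.43185888 -0.29600655]
 coaster [ 0.4428 -0.1576  0.0065] [0.11  0.108 0.018] ((0.4422847330570221, -0.15813077986240387), 0.05571842938661575)
 turq [ 0.4678 -0.4321  0.0399] [0.052 0.049 0.089]
 handle 97 [ 0.4057 -0.2447  0.0587] [ 0.396 -0.259  0.021] [ 0.416 -0.232  0.086]
  jar [ 0.592 -0.228  0.03 ] [ 0.695 -0.138  0.094]
  toaster [ 0.538 -0.305  0.03 ] [0.958 0.156 0.399]
```

Mug axis (0.4317, -0.2963), coaster (0.4423, -0.1582); the handle points along (-0.455, 0.891). The grip point is (0.4476, -0.3275) with the fingers closing at -63° yaw.

Call:
send_rows --motion "0 0.05 -0.06 0 0 0 -8.75; 0 0.05 -0.06 0 0 0 -8.75; 0 0.05 -0.06 0 0 0 -8.75; 0 0.05 -0.06 0 0 0 -8.75; 0 0.05 -0.06 0 0 0 -8.75" --force 20

```text
clock: 0.72
position: [0.4309, 0.3393, 0.2921]
ee_rot: [-1.702, -2.64, 0.0]
force: [0.1, 0.2, -0.1]
width: 0.998
gripper_force: 0.0
```

Call:
send_rows --motion "0.57 0 -0.06 0 0 0 -8.75; 0.57 0 -0.06 0 0 0 -8.75; 0.57 0 -0.06 0 0 0 -8.75; 0.57 0 -0.06 0 0 0 -8.75; 0.57 0 -0.06 0 0 0 -8.75"

```text
clock: 1.35
position: [0.4296, 0.0392, 0.2922]
ee_rot: [-2.563, -1.816, -0.0]
force: [1.0, -0.6, -0.7]
width: 0.503
gripper_force: 0.0
```

Call:
send_rows --motion "0.57 -0.006 -0.06 0 0 0 -8.75; 0.57 -0.006 -0.06 0 0 0 -8.75; 0.57 -0.006 -0.06 0 0 0 -8.75; 0.57 -0.006 -0.06 0 0 0 -8.75; 0.57 -0.006 -0.06 0 0 0 -8.75"

```text
clock: 1.98
position: [0.3996, -0.2605, 0.2923]
ee_rot: [-3.055, -0.731, -0.001]
force: [1.9, 0.7, 0.5]
width: 0.429
gripper_force: 0.0
```

Call:
send_rows --motion "0.57 0 0 0 0 0 0; 0.57 0 0 0 0 0 0"

```text
clock: 2.22
position: [0.3998, -0.2586, 0.2919]
ee_rot: [-3.053, -0.737, 0.001]
force: [0.8, 0.1, -0.9]
width: 0.43
gripper_force: 0.0
```

```bash
cat >> h.py <<'E'
from scipy.spatial.transform import Rotation as Ro
def st():
    o=arm.observe(); R=Ro.from_rotvec(o['ee_rot']).as_matrix()
    print('t',round(o['clock'],2),'pos',o['position'].round(4),'closing yaw',np.degrees(np.arctan2(R[1,1],R[0,1])).round(2),'z',R[:,2].round(4),'w',round(o['width'],3),'gf',round(o['gripper_force'],1),'F',o['force'].round(1),'q7',o['joints'][6].round(2))
E
python3 -c "
from h import *;st()"
```

```text
t 2.23 pos [ 0.3998 -0.2586  0.2919] closing yaw -62.84 z [-9.e-04  5.e-04 -1.e+00] w 0.43 gf 0.0 F [ 0.8  0.1 -0.9] q7 -0.37
```

Call:
send_rows --motion "0.57 0.024 -0.0345 0 0 0 0; 0.57 0.024 -0.0345 0 0 0 0; 0.57 0 0 -0.04 0 0 0; 0.57 0 0 -0.03 0 0 0; 0.57 0 0 0 0 0 0"

```text
clock: 2.85
position: [0.4478, -0.3253, 0.2204]
ee_rot: [-3.049, -0.741, 0.005]
force: [0.2, -0.1, 0.6]
width: 0.431
gripper_force: 0.0
```

```bash
python3 -c "
from h import *;st()
im,d=grab('side','m1');cv2.imwrite('pics/m1c.png',cv2.resize(im[190:350,300:500],None,fx=3,fy=3))"
```

```text
t 2.85 pos [ 0.4478 -0.3253  0.2204] closing yaw -62.68 z [-0.0038  0.0031 -1.    ] w 0.431 gf 0.0 F [ 0.2 -0.1  0.6] q7 -0.14
```

View pics/m1c.png

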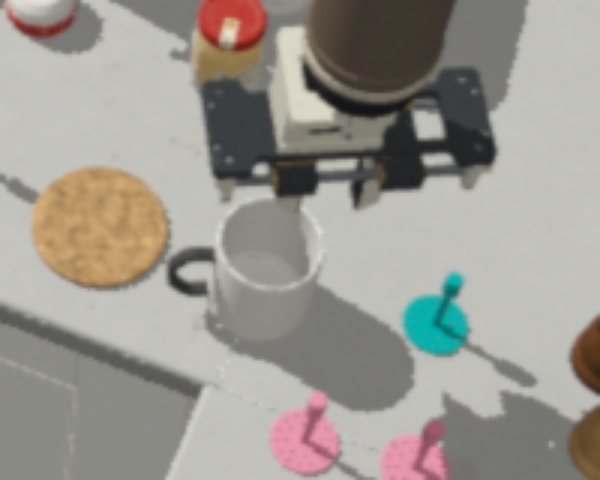

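The crop shows the two fingers at (290,190) and (365,190), lined up to straddle the rim on the side opposite the dark handle. Going down.

Call:
send_rows --motion "0.57 0 -0.002 -0.04 0 0 0; 0.57 0 0 -0.03 0 0 0; 0.57 0 0 -0.018 0 0 0; 0.57 0 0 0 0 0 0"

```text
clock: 3.4
position: [0.4483, -0.3295, 0.1344]
ee_rot: [-3.053, -0.739, 0.0]
force: [-0.6, 0.2, 0.4]
width: 0.432
gripper_force: 0.0
```

Call:
send_rows --motion "1 0 0 0 0 0 0; 1 0 0 0 0 0 0; 1 0 0 0 0 0 0; 1 0 0 0 0 0 0; 1 0 0 0 0 0 0" --force 25

```text
clock: 4.03
position: [0.448, -0.3306, 0.1346]
ee_rot: [3.053, 0.737, 0.0]
force: [-1.4, -2.1, 3.0]
width: 0.063
gripper_force: 24.5
```

```bash
python3 -c "
from h import *;st()"
```

```text
t 4.03 pos [ 0.448  -0.3306  0.1346] closing yaw -62.87 z [ 4.0e-04 -1.1e-03 -1.0e+00] w 0.063 gf 24.5 F [-1.4 -2.1  3. ] q7 -0.04
```

Call:
send_rows --motion "1 0 0 0.015 0 0 0; 1 0 0 0.025 0 0 0; 1 0 0 0.01 0 0 0; 1 0 0 0 0 0 0" --force 40

```text
clock: 4.53
position: [0.4484, -0.3298, 0.1848]
ee_rot: [3.053, 0.738, 0.002]
force: [-0.3, -1.1, -3.5]
width: 0.059
gripper_force: 39.5
```

```bash
cat > mug.py <<'E'
from h import *
import sys
def mug(tag,xy,zr):
    for n in('side','top'):
        im,d=grab(n,tag+n); P=pts(n,d).reshape(-1,3)
        s=(np.hypot(*(P[:,:2]-xy).T)<.047)&(abs(P[:,2]-zr)<.006); p=P[s][:,:2]; q=P[s]
        if len(p)<8: print(n,'few',len(p)); continue
        c=fitc(p,.0385); s2=abs(np.hypot(*(p-c).T)-.0385)<.004
        A=np.c_[q[s2][:,:2]-c,np.ones(s2.sum())]; k=np.linalg.lstsq(A,q[s2][:,2],rcond=None)[0]
        print(n,len(p),s2.sum(),'centre',c.round(4),'z',k[2].round(4),'slope',k[:2].round(3))
if __name__=='__main__':
    a=list(map(float,sys.argv[2:5])); st(); mug(sys.argv[1],np.array(a[:2]),a[2])
E
python3 mug.py m2 .432 -.296 .145
```

```text
t 4.53 pos [ 0.4484 -0.3298  0.1848] closing yaw -62.82 z [ 1.1e-03 -2.0e-04 -1.0e+00] w 0.059 gf 39.5 F [-0.3 -1.1 -3.5] q7 -0.09
side 97 84 centre [ 0.4324 -0.2921] z 0.1424 slope [-0.013 -0.01 ]
top few 0
```

Call:
send_rows --motion "1 0.0035 0.035 0 0 0 0; 1 0.0035 0.045 0 0 0 0; 1 0.0036 0.035 0 0 0 0; 1 0 0.022 0 0 0 0; 1 0 0 0 0 0 0"

```text
clock: 5.25
position: [0.4584, -0.1906, 0.1833]
ee_rot: [-3.051, -0.742, 0.002]
force: [-0.7, -0.2, -3.6]
width: 0.06
gripper_force: 39.5
```

Call:
send_rows --motion "1 0 0 -0.02 0 0 0; 1 0 0 -0.01 0 0 0; 1 0 0 0 0 0 0"

```text
clock: 5.62
position: [0.458, -0.1934, 0.1535]
ee_rot: [-3.054, -0.736, 0.003]
force: [0.2, -0.0, -4.0]
width: 0.056
gripper_force: 39.5
```

```bash
python3 mug.py m3 .4423 -.158 .115
```

```text
t 5.62 pos [ 0.458  -0.1934  0.1535] closing yaw -62.91 z [-0.0019 -0.     -1.    ] w 0.056 gf 39.5 F [ 0.2 -0.  -4. ] q7 -0.3
side 88 72 centre [ 0.4425 -0.157 ] z 0.1117 slope [-0.009 -0.02 ]
top few 0
```

Call:
send_rows --motion "1 0 0 -0.006 0 0 0; 1 0 0 -0.004 0 0 0; 1 0 0 -0.002 0 0 0; 1 0 0 -0.001 0 0 0; 1 0 0 0 0 0 0"

```text
clock: 6.35
position: [0.4592, -0.1934, 0.1417]
ee_rot: [3.053, 0.737, 0.002]
force: [1.6, -3.5, 1.2]
width: 0.055
gripper_force: 39.5
```

```bash
python3 -c "
from h import *;st()"
```

```text
t 6.35 pos [ 0.4592 -0.1934  0.1417] closing yaw -62.86 z [ 1.3e-03 -8.0e-04 -1.0e+00] w 0.055 gf 39.5 F [ 1.6 -3.5  1.2] q7 -0.28
```

Contact; release to the same opening as at the approach, then rise.

Call:
send_rows --motion "0.8 0 0 -0.001 0 0 0; 0.6 0 0 0 0 0 0; 0.57 0 0 0 0 0 0; 0.57 0 0 0 0 0 0"

```text
clock: 6.85
position: [0.4585, -0.1927, 0.1402]
ee_rot: [-3.053, -0.738, 0.0]
force: [0.2, 0.4, 0.1]
width: 0.413
gripper_force: 0.0
```

Call:
send_rows --motion "0.57 0 0 0.03 0 0 0; 0.57 0 0 0.05 0 0 0; 0.57 0 0 0.06 0 0 0; 0.3 0 0.06 0 0 0 0; 0 0 0.06 0 0 0 0"

```text
clock: 7.48
position: [0.4588, -0.0719, 0.281]
ee_rot: [-3.054, -0.735, -0.003]
force: [1.3, 1.1, -0.9]
width: 0.596
gripper_force: 0.0
```

Call:
send_rows --motion "0 0 0.06 0 0 0 0; 0 0 0.06 0 0 0 0; 0 0 0.06 0 0 0 0; 0 0 0.06 0 0 0 0; 0 0 0 0 0 0 0"

```text
clock: 8.1
position: [0.4579, 0.1722, 0.2798]
ee_rot: [-3.05, -0.75, 0.001]
force: [0.2, -0.0, -0.2]
width: 0.996
gripper_force: 0.0
```

```bash
python3 mug.py m4 .4423 -.158 .1
```

```text
t 8.1 pos [0.4579 0.1722 0.2798] closing yaw -62.37 z [-5.e-04  2.e-04 -1.e+00] w 0.996 gf 0.0 F [ 0.2 -0.  -0.2] q7 -1.28
side 223 222 centre [ 0.4442 -0.1588] z 0.0994 slope [-0.006  0.006]
top 188 188 centre [ 0.4435 -0.1595] z 0.0983 slope [-0.004  0.001]
```

The mug stands upright on the coaster at (0.4438, -0.159), 1.7 mm off centre. Next is the pot at (0.421, 0.262).

Call:
send_rows --motion "0 -0.018 0.045 0 0 0 0; 0 -0.019 0.045 0 0 0 0; 0 0 0 -0.05 0 0 0; 0 0 0 -0.04 0 0 0; 0 0 0 0 0 0 0"

```text
clock: 8.82
position: [0.4207, 0.2545, 0.1886]
ee_rot: [3.052, 0.732, -0.007]
force: [0.4, -0.8, 0.3]
width: 1.002
gripper_force: 0.0
```

```bash
python3 -c "
from h import *;st()
im,d=grab('side','p1');cv2.imwrite('pics/p1c.png',cv2.resize(im[120:270,110:290],None,fx=3,fy=3))"
```

```text
t 8.82 pos [0.4207 0.2545 0.1886] closing yaw -63.02 z [-0.0035 -0.0039 -1.    ] w 1.002 gf 0.0 F [ 0.4 -0.8  0.3] q7 -1.35
```

View pics/p1c.png

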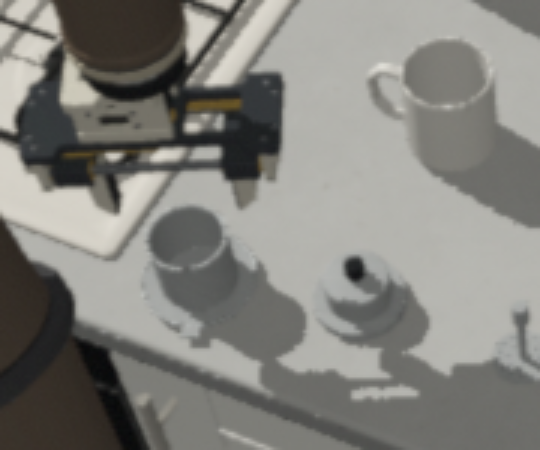

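The fingers (crop px 105,190 and 245,190) stand on either side of the pot (190,240), with the lid clear. Next: down and grip.

Call:
send_rows --motion "0 0 0.0075 -0.01 0 0 0; 0 0 0 -0.04 0 0 0; 0 0 0 -0.03 0 0 0; 0 0 0 -0.0165 0 0 0; 0 0 0 0 0 0 0"

```text
clock: 9.5
position: [0.4218, 0.2647, 0.0937]
ee_rot: [3.054, 0.737, -0.001]
force: [-0.3, -0.2, 0.8]
width: 1.0
gripper_force: 0.0
```

Call:
send_rows --motion "0.4 0 0 0 0 0 0; 0.4 0 0 0 0 0 0; 0.4 0 0 0 0 0 0; 0.4 0 0 0 0 0 0; 0.4 0 0 0 0 0 0" --force 15

```text
clock: 10.12
position: [0.4224, 0.2646, 0.0945]
ee_rot: [-3.054, -0.737, -0.002]
force: [1.1, -2.6, 7.9]
width: 0.711
gripper_force: 14.8
```

```bash
python3 -c "
from h import *;st()"
```

```text
t 10.12 pos [0.4224 0.2646 0.0945] closing yaw -62.87 z [ 1.4e-03  7.0e-04 -1.0e+00] w 0.711 gf 14.8 F [ 1.1 -2.6  7.9] q7 -1.23
```

Call:
send_rows --motion "0.45 0 0 0.02 0 0 0; 0.45 0 0 0.05 0 0 0; 0.45 0 0 0.05 0 0 0; 0.45 0 0 0.01 0 0 0; 0.45 0 0 0 0 0 0" --force 25

```text
clock: 10.75
position: [0.4213, 0.265, 0.2238]
ee_rot: [-3.053, -0.738, -0.0]
force: [-0.5, 0.8, -1.2]
width: 0.708
gripper_force: 24.8
```

Call:
send_rows --motion "0.45 0.004 -0.05 0 0 0 0; 0.45 0.004 -0.06 0 0 0 0; 0.45 0.004 -0.06 0 0 0 0; 0.45 0.003 -0.06 0 0 0 0; 0.45 0.003 -0.06 0 0 0 0"

```text
clock: 11.38
position: [0.4386, -0.0269, 0.2224]
ee_rot: [-3.053, -0.739, 0.003]
force: [1.3, -0.4, -1.5]
width: 0.709
gripper_force: 24.8
```

Call:
send_rows --motion "0.45 0.002 -0.06 0 0 0 0; 0.45 0.002 -0.045 0 0 0 0; 0.45 0 -0.022 0 0 0 0; 0.45 0 0 0 0 0 0; 0.45 0 0 0 0 0 0"

```text
clock: 12.0
position: [0.4431, -0.1514, 0.2227]
ee_rot: [-3.053, -0.738, 0.003]
force: [-0.2, -0.0, -1.7]
width: 0.708
gripper_force: 24.8
```

Run:
```python
from h import *
st()
for n in('side','top'):
    im,d=grab(n,'q1'+n); P=pts(n,d).reshape(-1,3)
    for lo,hi,r in ((.134,.147,.048),(.185,.205,.0318)):
        s=(np.hypot(*(P[:,:2]-[.4438,-.159]).T)<r+.012)&(P[:,2]>lo)&(P[:,2]<hi); q=P[s]
        if len(q)>8:
            c=fitc(q[:,:2],r); e=np.hypot(*(q[:,:2]-c).T); print(n,lo,len(q),c.round(4),'resid',np.percentile(e-r,[5,50,95]).round(4),'z',q[:,2].mean().round(4))
im=cv2.imread('pics/q1side.png');cv2.imwrite('pics/q1c.png',cv2.resize(im[170:320,250:430],None,fx=3,fy=3,interpolation=2))
```

```text
t 12.0 pos [ 0.4431 -0.1514  0.2227] closing yaw -62.81 z [-2.3e-03  5.0e-04 -1.0e+00] w 0.708 gf 24.8 F [-0.2 -0.  -1.7] q7 -0.51
side 0.134 654 [ 0.4422 -0.1481] resid [-0.0333 -0.0091  0.0039] z 0.1392
side 0.185 178 [ 0.4399 -0.1513] resid [-0.0026  0.0001  0.0038] z 0.1941
```

View pics/q1c.png

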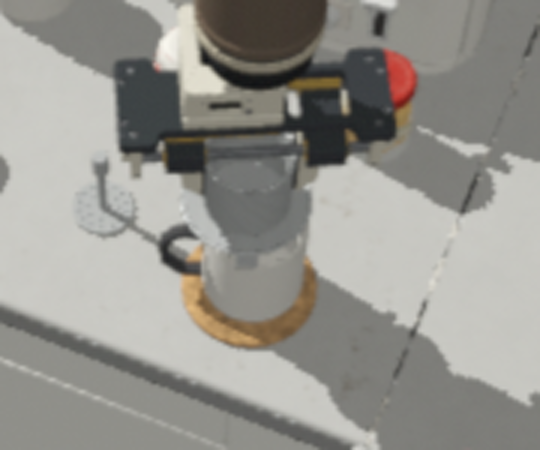

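The pot hangs level just above the mug, with the mug's rim visible below it. Shift (+0.0025, -0.007), then lower 33 mm to seat it.

Call:
send_rows --motion "0.45 0.0025 -0.007 0 0 0 0; 0.45 0 0 0 0 0 0; 0.45 0 0 -0.012 0 0 0; 0.45 0 0 -0.008 0 0 0; 0.45 0 0 0 0 0 0"

```text
clock: 12.72
position: [0.4455, -0.1592, 0.2028]
ee_rot: [-3.053, -0.737, 0.003]
force: [-0.6, 0.2, -0.6]
width: 0.71
gripper_force: 24.8
```

Run:
```python
from h import *
st()
for n in('side',):
    im,d=grab(n,'q2'+n); P=pts(n,d).reshape(-1,3)
    for lo,hi,r,w in ((.115,.124,.048,.006),(.165,.185,.032,.006),(.085,.104,.0395,.004)):
        s=(abs(np.hypot(*(P[:,:2]-[.4438,-.159]).T)-r)<w)&(P[:,2]>lo)&(P[:,2]<hi); q=P[s]
        if len(q)>8:
            c=fitc(q[:,:2],r); e=np.hypot(*(q[:,:2]-c).T); print(n,lo,len(q),c.round(4),'resid',np.percentile(e-r,[5,50,95]).round(4),'z',q[:,2].mean().round(4))
```

```text
t 12.72 pos [ 0.4455 -0.1592  0.2028] closing yaw -62.85 z [-1.9e-03  2.0e-04 -1.0e+00] w 0.71 gf 24.8 F [-0.6  0.2 -0.6] q7 -0.45
side 0.115 197 [ 0.4454 -0.1579] resid [-0.0046 -0.0007  0.0043] z 0.1185
side 0.165 179 [ 0.4422 -0.1591] resid [-0.0024 -0.      0.0031] z 0.1744
side 0.085 46 [ 0.4442 -0.1581] resid [-0.0018  0.      0.0015] z 0.0904
```

Centred within about 2 mm. Lowering gently.

Call:
send_rows --motion "0.45 0 0 -0.006 0 0 0; 0.45 0 0 -0.004 0 0 0; 0.45 0 0 -0.002 0 0 0; 0.45 0 0 -0.001 0 0 0; 0.45 0 0 0 0 0 0"

```text
clock: 13.4
position: [0.4462, -0.1594, 0.1907]
ee_rot: [3.054, 0.738, -0.0]
force: [-0.9, -0.2, -1.3]
width: 0.71
gripper_force: 24.8
```

```bash
python3 -c "
from h import *;st()"
```

```text
t 13.4 pos [ 0.4462 -0.1594  0.1907] closing yaw -62.84 z [ 0. -0. -1.] w 0.71 gf 24.8 F [-0.9 -0.2 -1.3] q7 -0.43
```

Call:
send_rows --motion "0.45 0 0 -0.0015 0 0 0; 0.45 0 0 -0.001 0 0 0; 0.45 0 0 0 0 0 0; 0.45 0 0 0 0 0 0"

```text
clock: 13.9
position: [0.4465, -0.1596, 0.189]
ee_rot: [-3.054, -0.737, -0.002]
force: [-4.1, 1.3, 12.3]
width: 0.708
gripper_force: 24.7
```

Seated. Release, then rise.

Call:
send_rows --motion "0.45 0 0 0.001 0 0 0; 0.25 0 0 0 0 0 0; 0.05 0 0 0 0 0 0; 0 0 0 0 0 0 0; 0 0 0 0 0 0 0"

```text
clock: 14.52
position: [0.4462, -0.1594, 0.1892]
ee_rot: [3.054, 0.738, -0.0]
force: [-0.0, -0.5, -0.1]
width: 0.988
gripper_force: 0.0
```

Call:
send_rows --motion "0 0 0 0.03 0 0 0; 0 0 0 0.05 0 0 0; 0 0 0 0.04 0 0 0; 0.3 0.005 0.05 0 0 0 0; 0.5 0.005 0.06 0 0 0 0"

```text
clock: 15.15
position: [0.4564, -0.049, 0.31]
ee_rot: [3.055, 0.733, 0.003]
force: [1.0, 0.6, -0.0]
width: 0.831
gripper_force: 0.0
```

Call:
send_rows --motion "0.5 0.005 0.03 0 0 0 0; 0.5 0 0 0 0 0 0"

```text
clock: 15.4
position: [0.4614, -0.0167, 0.3091]
ee_rot: [-3.052, -0.745, 0.0]
force: [0.0, -0.9, -0.7]
width: 0.615
gripper_force: 0.0
```

```bash
cat > pot.py <<'E'
from h import *
import sys
st()
for n in('side','top'):
    im,d=grab(n,sys.argv[1]+n); P=pts(n,d).reshape(-1,3)
    for k,lo,hi,r,w in (('potrim',.16,.169,.0318,.006),('saucer',.1,.109,.044,.005)):
        s=(abs(np.hypot(*(P[:,:2]-[.4438,-.159]).T)-r)<w)&(P[:,2]>lo)&(P[:,2]<hi); q=P[s]
        if len(q)>8:
            c=fitc(q[:,:2],r); e=abs(np.hypot(*(q[:,:2]-c).T)-r)<.004
            A=np.c_[q[e][:,:2]-c,np.ones(e.sum())]; g=np.linalg.lstsq(A,q[e][:,2],rcond=None)[0]
            print(n,k,len(q),c.round(4),'z',g[2].round(4),'slope',g[:2].round(3))
E
python3 pot.py p5; python3 -c "
import cv2
a=cv2.imread('pics/p5side.png')[150:310,250:430];b=cv2.imread('pics/p5top.png')[190:310,270:450]
import numpy as np
cv2.imwrite('pics/p5c.png',np.hstack([cv2.resize(x,(390,390*x.shape[0]//x.shape[1]))[:260] for x in(a,b)]))"
```

```text
t 15.4 pos [ 0.4614 -0.0167  0.3091] closing yaw -62.56 z [-2.e-04  3.e-04 -1.e+00] w 0.615 gf 0.0 F [ 0.  -0.9 -0.7] q7 -0.97
side potrim 171 [ 0.443  -0.1588] z 0.164 slope [-0.008 -0.003]
side saucer 302 [ 0.444 -0.159] z 0.1047 slope [0.015 0.003]
top potrim 167 [ 0.4417 -0.1598] z 0.1638 slope [-0.002 -0.   ]
top saucer 412 [ 0.4439 -0.1598] z 0.1032 slope [ 0.003 -0.003]
```

View pics/p5c.png

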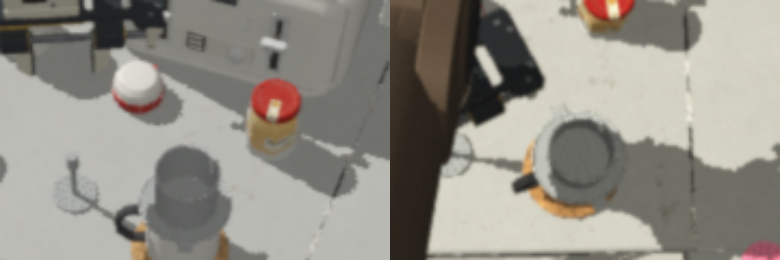

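The pot sits level and centred on the mug: axis about (0.443, -0.159), rim at 0.164. Next is the press at (0.4617, -0.019).

Call:
send_rows --motion "0.5 0 -0.0022 -0.05 0 0 0; 0.5 0 0 -0.06 0 0 0; 0.5 0 0 -0.04 0 0 0; 0.5 0 0 0 0 0 0"

```text
clock: 16.0
position: [0.4593, -0.0233, 0.1575]
ee_rot: [3.054, 0.733, -0.009]
force: [0.4, -0.9, 0.5]
width: 0.5
gripper_force: 0.0
```

```bash
python3 -c "
from h import *;st()"
```

```text
t 16.0 pos [ 0.4593 -0.0233  0.1575] closing yaw -63.03 z [-0.0052 -0.0019 -1.    ] w 0.5 gf 0.0 F [ 0.4 -0.9  0.5] q7 -0.7
```

Call:
send_rows --motion "0.5 0.001 0.003 -0.01 0 0 0; 0.5 0 0 -0.01 0 0 0; 0.5 0 0 0 0 0 0; 0.5 0 0 0 0 0 0"

```text
clock: 16.5
position: [0.4624, -0.0186, 0.1397]
ee_rot: [-3.054, -0.738, -0.001]
force: [0.4, 0.2, 0.6]
width: 0.501
gripper_force: 0.0
```

```bash
python3 -c "
from h import *;st()"
```

```text
t 16.5 pos [ 0.4624 -0.0186  0.1397] closing yaw -62.84 z [ 8.e-04  2.e-04 -1.e+00] w 0.501 gf 0.0 F [0.4 0.2 0.6] q7 -0.67
```

Call:
send_rows --motion "0.5 0 0 -0.010 0 0 0; 0.5 0 0 -0.004 0 0 0; 0.5 0 0 0 0 0 0; 0.8 0 0 0 0 0 0; 1 0 0 0 0 0 0" --force 10

```text
clock: 17.12
position: [0.4622, -0.0186, 0.1254]
ee_rot: [3.054, 0.738, 0.0]
force: [0.3, -0.1, 0.2]
width: 0.328
gripper_force: 0.0
```

Call:
send_rows --motion "1 0 0 0 0 0 0; 1 0 0 0 0 0 0; 1 0 0 0 0 0 0"

```text
clock: 17.5
position: [0.4621, -0.0186, 0.1252]
ee_rot: [-3.054, -0.738, 0.0]
force: [-0.2, 0.1, -0.3]
width: 0.138
gripper_force: 10.0
```

```bash
python3 -c "
from h import *;st()"
```

```text
t 17.5 pos [ 0.4621 -0.0186  0.1252] closing yaw -62.84 z [-1.e-04  0.e+00 -1.e+00] w 0.138 gf 10.0 F [-0.2  0.1 -0.3] q7 -0.64
```

Call:
send_rows --motion "1 0 0 0.02 0 0 0; 1 0 0 0.05 0 0 0; 1 0 0 0.06 0 0 0; 1 0 0 0.05 0 0 0; 1 0 0 0.015 0 0 0" --force 15

```text
clock: 18.12
position: [0.4631, -0.0188, 0.3228]
ee_rot: [-3.053, -0.738, -0.007]
force: [-0.0, 0.0, -1.0]
width: 0.136
gripper_force: 15.0
```

Call:
send_rows --motion "1 -0.005 -0.035 0 0 0 0; 1 -0.007 -0.05 0 0 0 0; 1 -0.005 -0.035 0 0 0 0; 1 -0.002 -0.02 0 0 0 0; 1 0 0 0 0 0 0"

```text
clock: 18.75
position: [0.4423, -0.1598, 0.3195]
ee_rot: [-3.055, -0.733, 0.002]
force: [0.4, 0.3, -1.0]
width: 0.137
gripper_force: 15.0
```

Call:
send_rows --motion "1 0 0 0 0 0 0; 1 0 0 0 0 0 0"

```text
clock: 19.0
position: [0.4433, -0.1575, 0.3199]
ee_rot: [-3.053, -0.74, 0.001]
force: [-0.7, -0.2, -0.3]
width: 0.133
gripper_force: 15.0
```

Run:
```python
from h import *
st()
ims=[]
for n in('side','top'):
    im,d=grab(n,'r1'+n); P=pts(n,d).reshape(-1,3)
    for k,lo,hi,r in (('disc',.188,.206,.026),('low',.16,.168,.032)):
        s=(np.hypot(*(P[:,:2]-[.443,-.159]).T)<r+.008)&(P[:,2]>lo)&(P[:,2]<hi); q=P[s]
        if len(q)>5: print(n,k,len(q),((q.min(0)+q.max(0))/2).round(4),np.ptp(q,axis=0).round(4),fitc(q[:,:2],r).round(4))
a=cv2.imread('pics/r1side.png')[150:310,250:430]
cv2.imwrite('pics/r1c.png',cv2.resize(a,None,fx=3.3,fy=3.3,interpolation=2))
```

```text
t 19.0 pos [ 0.4433 -0.1575  0.3199] closing yaw -62.74 z [-6.e-04  3.e-04 -1.e+00] w 0.133 gf 15.0 F [-0.7 -0.2 -0.3] q7 -0.62
side disc 358 [ 0.4442 -0.156   0.199 ] [0.0526 0.0511 0.0122] [ 0.4519 -0.1532]
side low 103 [ 0.4406 -0.1582  0.164 ] [0.0634 0.067  0.008 ] [ 0.4431 -0.1586]
```

View pics/r1c.png

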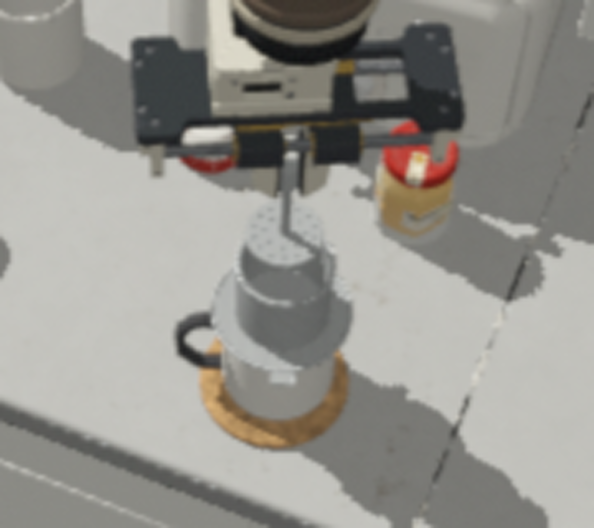

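The disc hangs level above the pot's mouth, centred at (0.4442, -0.156). Shift (-0.001, -0.0027) and lower in stages.

Call:
send_rows --motion "1 -0.001 -0.0027 -0.005 0 0 0; 1 0 0 -0.01 0 0 0; 1 0 0 0 0 0 0; 1 0 0 0 0 0 0"

```text
clock: 19.6
position: [0.4421, -0.1614, 0.3051]
ee_rot: [3.054, 0.737, -0.001]
force: [-0.4, -0.2, -0.2]
width: 0.137
gripper_force: 15.0
```

Run:
```python
from h import *
st()
for n in('side','top'):
    im,d=grab(n,'r2'+n); P=pts(n,d).reshape(-1,3)
    s=(np.hypot(*(P[:,:2]-[.443,-.159]).T)<.034)&(P[:,2]>.174)&(P[:,2]<.192); q=P[s]
    if len(q)>5: print(n,len(q),((q.min(0)+q.max(0))/2).round(4),np.ptp(q,axis=0).round(4))
```

```text
t 19.6 pos [ 0.4421 -0.1614  0.3051] closing yaw -62.85 z [-4.e-04 -2.e-04 -1.e+00] w 0.137 gf 15.0 F [-0.4 -0.2 -0.2] q7 -0.59
side 361 [ 0.4426 -0.16    0.1846] [0.0535 0.0507 0.0119]
```

Call:
send_rows --motion "1 0.0005 0.0012 -0.01 0 0 0; 1 0 0 -0.02 0 0 0; 1 0 0 -0.02 0 0 0; 1 0 0 -0.012 0 0 0; 1 0 0 0 0 0 0"

```text
clock: 20.32
position: [0.4422, -0.1601, 0.2425]
ee_rot: [-3.054, -0.737, 0.003]
force: [0.5, 0.1, -0.6]
width: 0.138
gripper_force: 15.0
```

Call:
send_rows --motion "1 0 0 -0.005 0 0 0; 1 0 0 -0.003 0 0 0; 1 0 0 -0.001 0 0 0; 1 0 0 0 0 0 0"

```text
clock: 20.82
position: [0.4427, -0.1601, 0.2343]
ee_rot: [3.054, 0.738, 0.0]
force: [-0.5, -0.1, -1.0]
width: 0.134
gripper_force: 15.0
```

Call:
send_rows --motion "1 0 0 -0.001 0 0 0; 1 0 0 -0.001 0 0 0; 1 0 0 0 0 0 0; 1 0 0 0 0 0 0"

```text
clock: 21.32
position: [0.4426, -0.1601, 0.2322]
ee_rot: [3.054, 0.737, -0.0]
force: [-0.5, 0.1, -0.4]
width: 0.134
gripper_force: 15.0
```

Call:
send_rows --motion "1 0 0 -0.0007 0 0 0; 1 0 0 0 0 0 0; 1 0 0 -0.0007 0 0 0; 1 0 0 0 0 0 0; 1 0 0 0 0 0 0"

```text
clock: 21.95
position: [0.443, -0.1605, 0.2313]
ee_rot: [3.054, 0.737, 0.001]
force: [-1.2, 1.7, 7.8]
width: 0.135
gripper_force: 15.0
```

Contact at the expected height. Open slightly, then rise.

Call:
send_rows --motion "0.8 0 0 0.0005 0 0 0; 0.78 0 0 0 0 0 0; 0.78 0 0 0 0 0 0; 0.78 0 0 0.01 0 0 0; 0.78 0 0 0.02 0 0 0"

```text
clock: 22.58
position: [0.4423, -0.1601, 0.2617]
ee_rot: [-3.054, -0.737, 0.002]
force: [0.1, 0.7, 0.2]
width: 0.223
gripper_force: 0.0
```

Call:
send_rows --motion "0.6 0 0 0.05 0 0 0; 0.5 0.003 0.06 0 0 0 0; 0.5 0.003 0.06 0 0 0 0; 0.5 0.003 0.06 0 0 0 0; 0.5 0.003 0.06 0 0 0 0"

```text
clock: 23.2
position: [0.4546, 0.0817, 0.3123]
ee_rot: [-3.053, -0.737, -0.002]
force: [1.2, 0.2, 0.3]
width: 0.497
gripper_force: 0.0
```

Call:
send_rows --motion "0.5 0.003 0.05 0 0 0 0; 0.5 0 0 -0.06 0 0 0; 0.5 0 0 0 0 0 0; 0.5 0 0 0 0 0 0"

```text
clock: 23.7
position: [0.4584, 0.129, 0.253]
ee_rot: [3.054, 0.734, 0.002]
force: [1.0, 0.3, 1.0]
width: 0.499
gripper_force: 0.0
```

```bash
python3 pot.py s1
python3 - <<'E'
from h import *
for n in('side','top'):
    P=pts(n,np.load(f'pics/s1{n}.npy')).reshape(-1,3)
    for k,c,lo,hi in(('press top',(.443,-.159),.18,.2),('knob',(.458,.1295),.052,.066)):
        s=(np.hypot(*(P[:,:2]-c).T)<.02)&(P[:,2]>lo)&(P[:,2]<hi); q=P[s]
        if len(q): print(n,k,len(q),((q.min(0)+q.max(0))/2).round(4),np.ptp(q,axis=0).round(4))
a=cv2.imread('pics/s1side.png')[150:310,180:420]
cv2.imwrite('pics/s1c.png',cv2.resize(a,None,fx=3,fy=3,interpolation=2))
E
```

```text
t 23.7 pos [0.4584 0.129  0.253 ] closing yaw -62.96 z [ 1.e-03 -1.e-04 -1.e+00] w 0.499 gf 0.0 F [1.  0.3 1. ] q7 -1.17
side potrim 169 [ 0.443  -0.1588] z 0.164 slope [-0.009  0.001]
side saucer 313 [ 0.4438 -0.1589] z 0.1045 slope [0.005 0.003]
top potrim 163 [ 0.4417 -0.1597] z 0.1637 slope [-0.009 -0.01 ]
top saucer 408 [ 0.4443 -0.1598] z 0.1031 slope [-0.001 -0.004]
side press top 37 [ 0.4419 -0.1587  0.1859] [0.0152 0.013  0.0115]
side knob 41 [0.4602 0.1309 0.0579] [0.0202 0.0196 0.0115]
top press top 37 [ 0.4419 -0.1593  0.1846] [0.0135 0.0127 0.0091]
top knob 41 [0.4579 0.1298 0.0558] [0.0146 0.0172 0.0068]
```

View pics/s1c.png

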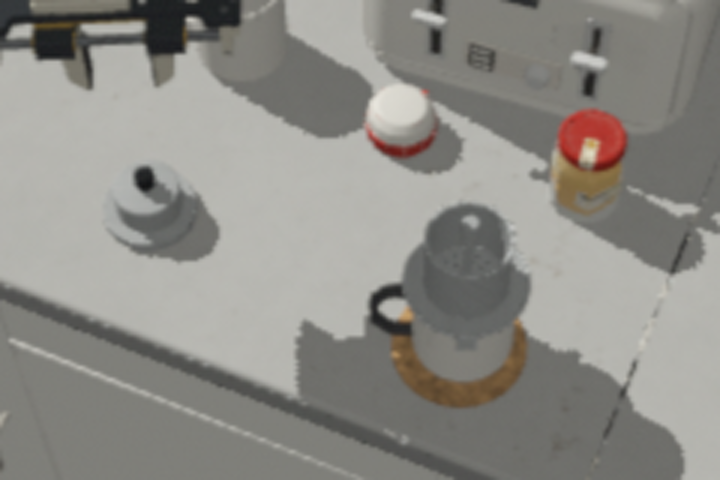

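The press stands in the pot with its top at 0.186 and centred (s1c px 470,220). The lid's knob is at (0.4587, 0.130). Going down to it.

Call:
send_rows --motion "0.5 0 0.001 -0.05 0 0 0; 0.5 0 0 -0.05 0 0 0; 0.5 0 0 -0.03 0 0 0; 0.5 0 0 0 0 0 0; 0.5 0 0 0 0 0 0"

```text
clock: 24.42
position: [0.459, 0.131, 0.1231]
ee_rot: [-3.053, -0.736, -0.004]
force: [0.7, -0.2, 0.1]
width: 0.498
gripper_force: 0.0
```

```bash
python3 -c "
from h import *;st()"
```

```text
t 24.43 pos [0.459  0.131  0.1231] closing yaw -62.88 z [ 0.0024  0.0013 -1.    ] w 0.498 gf 0.0 F [ 0.7 -0.2  0.1] q7 -0.95
```

Call:
send_rows --motion "0.5 0 -0.001 -0.01 0 0 0; 0.5 0 0 -0.004 0 0 0; 0.5 0 0 0 0 0 0; 0.8 0 0 0 0 0 0; 1 0 0 0 0 0 0" --force 15

```text
clock: 25.05
position: [0.4578, 0.1299, 0.1075]
ee_rot: [3.054, 0.738, 0.0]
force: [0.2, -0.1, -0.1]
width: 0.331
gripper_force: 0.0
```

Call:
send_rows --motion "1 0 0 0 0 0 0; 1 0 0 0 0 0 0; 1 0 0 0 0 0 0; 1 0 0 0 0 0 0"

```text
clock: 25.55
position: [0.4578, 0.1298, 0.1074]
ee_rot: [3.054, 0.737, 0.0]
force: [-0.0, -1.3, 0.6]
width: 0.188
gripper_force: 15.0
```

```bash
python3 -c "
from h import *;st()"
```

```text
t 25.55 pos [0.4578 0.1298 0.1074] closing yaw -62.85 z [ 2.e-04 -1.e-04 -1.e+00] w 0.188 gf 15.0 F [-0.  -1.3  0.6] q7 -0.93
```

Call:
send_rows --motion "1 0 0 0.02 0 0 0; 1 0 0 0.05 0 0 0; 1 0 0 0.06 0 0 0; 1 0 0 0.06 0 0 0; 1 0 0 0.025 0 0 0" --force 25

```text
clock: 26.18
position: [0.4584, 0.1298, 0.3252]
ee_rot: [-3.052, -0.737, -0.005]
force: [0.1, 0.9, -2.5]
width: 0.181
gripper_force: 25.0
```

Call:
send_rows --motion "1 -0.002 -0.045 0 0 0 0; 1 -0.003 -0.055 0 0 0 0; 1 -0.003 -0.055 0 0 0 0; 1 -0.003 -0.055 0 0 0 0; 1 -0.002 -0.045 0 0 0 0"

```text
clock: 26.8
position: [0.4438, -0.127, 0.3223]
ee_rot: [-3.053, -0.736, -0.0]
force: [1.3, -0.4, -1.5]
width: 0.184
gripper_force: 25.0
```

Call:
send_rows --motion "1 -0.002 -0.034 0 0 0 0; 1 0 0 0 0 0 0; 1 0 0 0 0 0 0; 1 0 0 0 0 0 0"

```text
clock: 27.3
position: [0.4428, -0.1578, 0.3221]
ee_rot: [-3.052, -0.741, 0.0]
force: [1.4, 0.4, -0.8]
width: 0.184
gripper_force: 25.0
```

```bash
cat > lid.py <<'E'
from h import *
import sys
st(); tag=sys.argv[1]; zb=float(sys.argv[2])
for n in('side','top'):
    im,d=grab(n,tag+n); P=pts(n,d).reshape(-1,3)
    for k,lo,hi,r in(('skirt',zb-.002,zb+.011,.0395),('dome',zb+.015,zb+.038,.028)):
        s=(np.hypot(*(P[:,:2]-[.443,-.159]).T)<r+.012)&(P[:,2]>lo)&(P[:,2]<hi); q=P[s]
        if len(q)>5: print(n,k,len(q),((q.min(0)+q.max(0))/2).round(4),np.ptp(q,axis=0).round(4))
a=cv2.imread(f'pics/{tag}side.png')[120:310,230:450]
cv2.imwrite(f'pics/{tag}c.png',cv2.resize(a,None,fx=3,fy=3,interpolation=2))
E
python3 lid.py l1 .215
```

```text
t 27.3 pos [ 0.4428 -0.1578  0.3221] closing yaw -62.72 z [-4.e-04  6.e-04 -1.e+00] w 0.184 gf 25.0 F [ 1.4  0.4 -0.8] q7 -0.59
side skirt 253 [ 0.4405 -0.1553  0.2198] [0.0728 0.0793 0.0124]
side dome 217 [ 0.4375 -0.1573  0.2415] [0.0629 0.0716 0.023 ]
```

View pics/l1c.png

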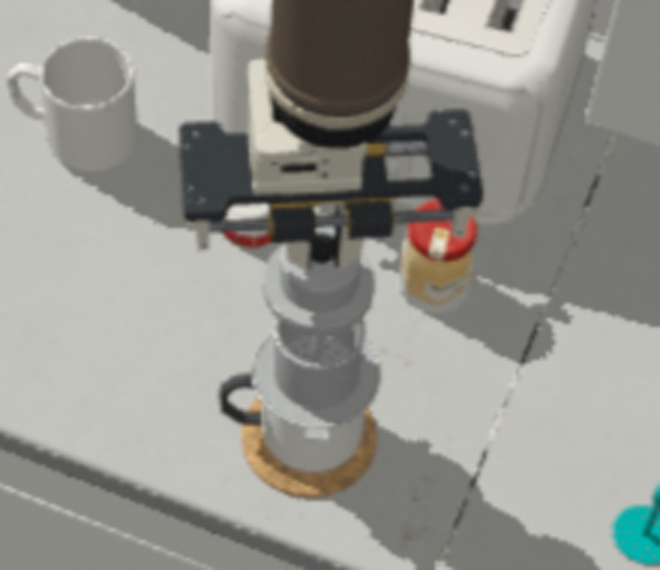

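The lid hangs level above the pot, with the skirt's centre near (0.4435, -0.156). Shift slightly, lower to just above the rim and measure again.

Call:
send_rows --motion "1 -0.0008 -0.0025 -0.01 0 0 0; 1 0 0 -0.02 0 0 0; 1 0 0 -0.01 0 0 0; 1 0 0 0 0 0 0; 1 0 0 0 0 0 0"

```text
clock: 28.02
position: [0.4421, -0.1618, 0.2827]
ee_rot: [3.053, 0.737, 0.001]
force: [0.2, -1.4, -1.1]
width: 0.183
gripper_force: 25.0
```

```bash
python3 lid.py l2 .174
python3 - <<'E'
from h import *
P=pts('side',np.load('pics/l2side.npy')).reshape(-1,3)
s=(np.hypot(*(P[:,:2]-[.443,-.159]).T)<.05)&(P[:,2]>.171)&(P[:,2]<.186);q=P[s][:,:2].astype(np.float32)
h=cv2.convexHull(q)[:,0]; c=fitc(h[h[:,0]<.44],.0395); print('hull fit',c, (np.hypot(*(h-c).T)-.0395).round(3))
E
```

```text
t 28.02 pos [ 0.4421 -0.1618  0.2827] closing yaw -62.86 z [ 4.e-04 -3.e-04 -1.e+00] w 0.183 gf 25.0 F [ 0.2 -1.4 -1.1] q7 -0.52
side skirt 143 [ 0.4411 -0.1593  0.1796] [0.076  0.0782 0.0107]
side dome 209 [ 0.4387 -0.1594  0.2005] [0.0641 0.0719 0.0229]
hull fit [ 0.44307356 -0.15951617] [ 0.002 -0.001  0.    -0.    -0.001 -0.001  0.     0.001  0.     0.001
  0.001 -0.001 -0.001  0.     0.    -0.001 -0.    -0.001 -0.001 -0.002
  0.   ]
```

Call:
send_rows --motion "1 0.0002 0.001 -0.004 0 0 0; 1 0 0 -0.004 0 0 0; 1 0 0 -0.003 0 0 0; 1 0 0 -0.003 0 0 0; 1 0 0 0 0 0 0"

```text
clock: 28.75
position: [0.4419, -0.1606, 0.2681]
ee_rot: [-3.054, -0.737, 0.001]
force: [0.4, 0.2, -1.6]
width: 0.186
gripper_force: 25.0
```

Call:
send_rows --motion "1 0 0 -0.001 0 0 0; 1 0 0 -0.001 0 0 0; 1 0 0 0 0 0 0; 1 0 0 0 0 0 0"

```text
clock: 29.25
position: [0.4421, -0.1606, 0.2664]
ee_rot: [3.054, 0.738, 0.0]
force: [0.3, -0.4, -1.4]
width: 0.182
gripper_force: 25.0
```

Free so far, with the skirt round the rim. Last 2 mm.

Call:
send_rows --motion "1 0 0 -0.001 0 0 0; 1 0 0 -0.001 0 0 0; 1 0 0 0 0 0 0; 1 0 0 0 0 0 0"

```text
clock: 29.75
position: [0.442, -0.1606, 0.2643]
ee_rot: [3.054, 0.738, -0.0]
force: [-0.6, -0.9, -1.3]
width: 0.185
gripper_force: 25.0
```

Call:
send_rows --motion "1 0 0 -0.0007 0 0 0; 1 0 0 0 0 0 0; 1 0 0 -0.0007 0 0 0; 1 0 0 0 0 0 0; 1 0 0 0 0 0 0"

```text
clock: 30.38
position: [0.4427, -0.161, 0.2639]
ee_rot: [3.053, 0.737, 0.003]
force: [-2.5, 1.0, 12.3]
width: 0.185
gripper_force: 25.0
```

Seated at the expected height. Release and rise.

Call:
send_rows --motion "1 0 0 0.0008 0 0 0; 0.7 0 0 0 0 0 0; 0.5 0 0 0 0 0 0; 0.5 0 0 0 0 0 0; 0.5 0 0 0.01 0 0 0"

```text
clock: 31.0
position: [0.4416, -0.1605, 0.2736]
ee_rot: [-3.054, -0.737, 0.002]
force: [-0.1, 0.5, 0.4]
width: 0.49
gripper_force: 0.0
```

Call:
send_rows --motion "0.5 0 0 0.04 0 0 0; 0.5 0 0.04 0.02 0 0 0; 0.5 0 0.06 0 0 0 0; 0.5 0 0.06 0 0 0 0; 0.5 0 0.06 0 0 0 0"

```text
clock: 31.62
position: [0.442, 0.0612, 0.3347]
ee_rot: [-3.053, -0.737, -0.003]
force: [0.8, 0.5, 0.4]
width: 0.498
gripper_force: 0.0
```

Call:
send_rows --motion "0.5 0 0 0 0 0 0; 0.5 0 0 0 0 0 0; 0.5 0 0 0 0 0 0"

```text
clock: 32.0
position: [0.4422, 0.0578, 0.334]
ee_rot: [3.055, 0.733, 0.0]
force: [0.6, -0.1, -0.4]
width: 0.5
gripper_force: 0.0
```

```bash
python3 lid.py f1 .157
python3 - <<'E'
from h import *
for n in('side','top'):
    P=pts(n,np.load(f'pics/f1{n}.npy')).reshape(-1,3)
    for k,lo,hi,rm in(('knob',.206,.22,.02),('ledge',.16,.17,.045),('saucer',.098,.11,.05)):
        s=(np.hypot(*(P[:,:2]-[.443,-.159]).T)<rm)&(P[:,2]>lo)&(P[:,2]<hi); q=P[s]
        if len(q)>6:
            c=(q.min(0)+q.max(0))/2; g=np.linalg.lstsq(np.c_[q[:,:2]-c[:2],np.ones(len(q))],q[:,2],rcond=None)[0]
            print(n,k,len(q),c.round(4),'slope',g.round(3))
E
```

```text
t 32.0 pos [0.4422 0.0578 0.334 ] closing yaw -63.0 z [ 3.e-04  0.e+00 -1.e+00] w 0.5 gf 0.0 F [ 0.6 -0.1 -0.4] q7 -1.2
side skirt 239 [ 0.4416 -0.1578  0.1616] [0.0777 0.0783 0.0126]
side dome 253 [ 0.4391 -0.1594  0.1835] [0.0678 0.0735 0.0229]
top skirt 399 [ 0.4409 -0.1584  0.1629] [0.0767 0.0763 0.0103]
top dome 305 [ 0.441  -0.1586  0.1836] [0.0541 0.0537 0.0228]
side knob 59 [ 0.4421 -0.158   0.2132] slope [0.183 0.066 0.214]
side ledge 322 [ 0.4416 -0.1578  0.165 ] slope [ 0.022 -0.     0.167]
side saucer 490 [ 0.4374 -0.1592  0.1039] slope [-0.001 -0.006  0.104]
top knob 61 [ 0.4419 -0.1593  0.212 ] slope [ 0.049 -0.001  0.213]
top ledge 472 [ 0.4409 -0.1584  0.1653] slope [ 0.003 -0.004  0.166]
top saucer 425 [ 0.442  -0.1595  0.1038] slope [ 0.004 -0.003  0.103]
```

View pics/f1c.png

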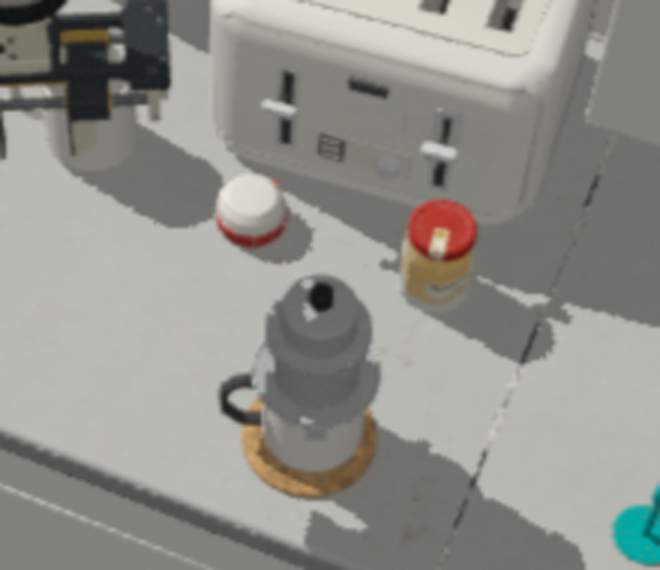

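The stack stands level, with the knob's top at 0.214, which is the expected height. The lid is within about 2 mm of the pot's axis and the gripper is clear, so I'll hand the job in.

```bash
python3 -c "
from cell import arm
print(arm.sign_off())"
```

```text
the job is handed in; nothing more can be done
None
```

The coffee maker is stacked on the coaster (mug, pot, press, lid), each part level and within about 2 mm of centre by camera, and the job is handed in at about 32 s; no verdict was returned.

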